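# Slide the top marble trivet off the stack onto the pine stand

### The arm

A 6-joint arm with a two-finger parallel gripper is mounted at the origin on the work surface. World frame = base frame: x ahead of the robot, y to its left, z up, the work surface at z = 0. Lengths are in mm, angles in rad, forces in N, time in s.
With the tool pointing down it reaches from about 350 to 875 mm from the base axis. Payload 4.2 kg.
Tool frame: the origin (TCP) lies at the very end of the fingers, on their centre line; the grasp point (between the pads) lies 19 mm behind it; z points along the fingers, y is the line along which they close (so a half turn about z gives the same grasp; the last joint's range is limited). The gripper opens to 85 mm and grips with 20 to 120 N. Pads are 22 mm wide; open, the fingers measure 114 mm over their backs; the gripper's body (76 mm by 85 mm) begins 54 mm behind the grasp point. The pads swing forward as they close: fully open they stand 13 mm farther back than shut.
Start: joints at [0.259, 0.385, 0.008, 0, -1.194, -0.259], TCP at [624.979, 0.025, 231.312] pointing down, gripper open.
Joint ranges: [-3.14, 3.14], [-1.21, 2.06], [-1.07, 1.41], [-3.16, 2.05], [-2.99, -0.16], [-3.1, 3.1]. Speed limits (rad/s): [2.79, 2.79, 3.14, 3.14, 3.14, 3.14].

### API

Orientations are given as a unit quaternion [x, y, z, w].
In Python, from bench import arm gives the robot as it stands.
- The arm moves only by the tool servo_tool, never from a script. Its argument "rows" is a list that holds one entry, the list of rows, each a list of 7 numbers: the finger opening in mm, from 0 to 85.4, then the shift along the tool's x, y, z in mm, then the turn, a rotation vector about the tool's x, y, z in rad. A call has 1 to 10 rows; each row is the pose to reach, as a shift and turn from the pose commanded when the call began, along the tool's axes at that moment; what a row does not reach only later rows make up. A row lasts 1/8 s, in which the tool goes at most 62.5 mm and 10.7 degrees, less where a joint would pass 70% of its speed; a pose out of reach is approached as far as the arm can. A call with a gripper value outside its range is refused whole. The fingers move at their own pace and stop on an object; the grip force is fixed at half the most. Time passes only in rows, so rows that repeat a pose let the fingers close. It gives the time, the measured TCP pose, the force, the opening and the grip force at its end, in the units of the state.
- arm.read_state(): the state, without advancing time (a new reading comes with each control period).
- arm.get_image(name): name is "scene" or "side" or "wrist"; returns the picture (420x560x3 uint8, red, green, blue); there is no depth.
- arm.camera_params(name): a dict with "intrinsics" (3x3 intrinsics, pixels), "R" (3x3) and "t" (3): a world point X has camera coordinates R X + t. Camera axes: x right, y down, z forward; pixel columns grow to the right and rows downward; lengths in mm; the calibration is good to about 2 mm. A picture is of the moment at which its call begins: read the wrist's pose just before it. camera_params takes no time and is no camera call; for the wrist camera it gives the pose at the moment of the call.
- arm.job_done(): hands the job in; it is judged then, once.
The state is a dict: "clock": time; "joints": joint angles; "joint_vel": joint speeds; "joint_efforts": joint torques, N m; "position": TCP position; "ee_rot": TCP orientation; "contact_force": force on the tool from outside, world axes, zero at the start; "wrist_torque": the same for the moment, N m; "gripper_width": finger opening in mm; "grasp_force": force on a finger pad.
Only numpy, scipy, OpenCV 4.12 (cv2) and the standard library are available. Lean on these libraries where they do the work, as an engineer would, in place of code of your own. Each camera call takes 0.05 s, during which the arm holds its last target. There are 200 camera calls.

### The job

Slide the top marble trivet sideways off its stack, straight across onto the low pine stand beside it, keeping it flat all the way, and on until it is gently pressed snug and square against the wooden stop bar at the far end of the stand. Do not ram the stop bar or shove hard; it is only a light fitting. Leave the other trivets stacked as they lie, do not disturb the other things, and let go of the trivet at the end.

Things in the scene. Friction and masses are not known exactly. Their poses are not given: they have to be found in the camera images.
- trivet_a: the top trivet of the stack, the one to slide: a plain square white marble tile 110 x 110 x 12 mm, about 0.4 kg (varies), loose; origin at the centre of its underside, z up, x and y along its edges. At the start its x axis points roughly along the stand's x axis, that is, towards the stand. Too wide to grip. It lies slightly askew on the stack.
- trivet_b: the second trivet, directly under the top one, the same size and material (110 x 110 x 12 mm), origin at the centre of its underside; its edges may stick out some millimetres from under the top one; stays where it is
- trivet_c: the third trivet, under trivet_b, same size, origin at the centre of its underside; stays where it is
- trivet_d: the lowest trivet, on the board, same size, origin at the centre of its underside; stays where it is
- stand: fixed low pine stand, 200 mm long (x) by 150 mm wide (y), bare flat top 34 mm above the board, 2 mm lower than the top trivet's underside (36 mm); origin on the board under its centre, z up. Its x axis points from the stack (centre at about x = -168, y = 0 mm of the stand; gap to the stand some 10 mm) to the stop at its +x end: the trivet is to be pushed along +x.
- stop_block: dark wood block across the stand's +x end, 20 x 150 x 26 mm; origin at the bottom centre of its face to the stack (stand x = 80 mm), axes as the stand's. A parallel wooden stop bar (130 mm wide, 2 to 14 mm above the stand's top) stands before it; the bar's front face is anywhere 8 to 36 mm in front of the block, not reported: find it by feel. It is stiff and does not spring.
- katori: small steel bowl, 90 mm wide, 38 mm high, bystander; origin under its centre
- pot: small aluminium pot, about 124 mm wide without its two small handles, 85 mm high, bystander standing past the stop end; origin under its centre
- spoon: white melamine spoon 160 mm long, lying on the board, bystander; origin near its middle
- tumbler: steel cup 70 mm wide, 85 mm high, bystander; origin under its centre
- jar_a: closed brown glass jar 64 mm wide, 95 mm high, on the plastic turntable to the side of the stack, bystander; origin under its centre
- jar_b: the other closed brown glass jar, the same, on the turntable, bystander
Things that resemble listed ones, but are neither listed nor needed, are in the scene too. Leave any blue or yellow look-alike of the trivet_a alone.

How it is judged (in metres and radians):
On the way, in this order (a step that is already met when the one before it is completed fails the run):
1. the top trivet has been slid wholly off the stack and lies flat on the stand (x of trivet_a in the frame of stand above -0.04 m and y of trivet_a in the frame of stand between -0.02 and 0.02 m and z of trivet_a in the frame of stand between 0.031 and 0.0365 m), for 0.05 s.
2. the trivet is pressed (over 1.5 N for 0.2 s) square (within 4 degrees) against the stop bar (contact force between trivet_a and stop_block above 1.5 N and angle between the x axis of trivet_a and the x axis of stand, either way round below 0.07 rad and y of trivet_a in the frame of stand between -0.02 and 0.02 m and z of trivet_a in the frame of stand between 0.031 and 0.0365 m), for 0.2 s.
At the end, for the whole second after the job is handed in: The top trivet, after being pressed to the stop bar, rests flat on the stand (underside 31 to 36.5 mm up), square within 4 degrees, centre within 20 mm of the stand's centre line and at -16 to 20 mm along it (where the bar can be); each other trivet within 8 mm of its start (y of trivet_a in the frame of stand between -0.02 and 0.02 m and z of trivet_a in the frame of stand between 0.031 and 0.0365 m and x of trivet_a in the frame of stand between -0.016 and 0.02 m and angle between the x axis of trivet_a and the x axis of stand, either way round below 0.07 rad and angle between trivet_a's own z axis and vertical below 0.05 rad and linear speed of trivet_a below 0.01 m/s and distance of each of trivet_b, trivet_c, trivet_d from where it was at the start of the episode below 0.008 m); the robot touches nothing.
It fails at once if the trivet is rammed against the stop (over 14 N) (contact force between trivet_a and stop_block above 14 N).
It fails at once if the fingers push the trivet with over 20 N (contact force between the fingers and trivet_a above 20 N).
It fails at once if the trivet is lifted (over 12 mm above where it lay) or tipped over 10 degrees instead of slid flat (z of trivet_a in the frame of stand above 0.048 m or angle between trivet_a's own z axis and vertical above 0.175 rad).
It fails at once if another trivet of the stack is moved over 8 mm (distance of any of trivet_b, trivet_c, trivet_d from where it was at the start of the episode above 0.008 m).
It fails at once if a bystander is moved over 20 mm or toppled (distance of any of katori, pot, spoon, tumbler, jar_a, jar_b from where it was at the start of the episode above 0.02 m or angle between any of katori, pot, tumbler, jar_a, jar_b's own z axis and vertical above 0.5 rad).
It also fails if it takes over 53 s, if anything falls off the work surface, if the arm or the gripper's body presses on something with over 40 N, if the wrist force passes 120 N, or if a joint passes its speed limit or range.

## Working session

There is one attempt and no reset: what is moved stays moved. The work goes in short steps, Python scripts to look and compute and a tool call to move; the robot and the scene stay as the last step left them, time stands still between calls to the robot, and variables do not carry over. Pictures are saved under pics/ and viewed, at most 10 in all, crops included, and the job is handed in when it is done.

Besides the shell and the picture viewer there is one more tool, called after "Call:" as a command line: name --argument value ..., lists and objects as JSON in quotes. servo_tool: Moves the arm, as the interface text tells. Its arguments: {"type":"object","properties":{"rows":{"type":"array"}},"required":["rows"]}

```bash
mkdir -p pics; python3 - <<'E'
from bench import arm
import cv2
s=arm.read_state();print(s)
for n in("scene","side","wrist"):
    p=arm.camera_params(n);print(n,p)
    cv2.imwrite(f"pics/{n}0.png",arm.get_image(n)[:,:,::-1])
E
```

```text
{'clock': 0.0, 'joints': array([ 2.58600171e-01,  3.85534316e-01,  6.63975158e-03, -5.08204049e-04,
       -1.19395635e+00, -2.58577675e-01]), 'joint_vel': array([-0.00128599,  0.00097034, -0.00103909,  0.00156579, -0.0003388 ,
        0.00038873]), 'joint_efforts': array([-9.55001960e-04, -3.92286408e+01,  1.88399577e+01,  4.18616563e+00,
       -4.72148502e-03,  8.27910434e-07]), 'position': array([6.24431269e+02, 2.58153527e-02, 2.30239066e+02]), 'ee_rot': array([-0.70704805,  0.70716472,  0.00072065, -0.00076926]), 'contact_force': array([-0.43220742, -0.57101259, -0.49058944]), 'wrist_torque': array([ 0.02025979,  0.02527234, -0.00132257]), 'grasp_force': 0.0, 'gripper_width': 85.47737376570508}
scene {'intrinsics': array([[516.94887664,   0.        , 281.9284243 ],
       [  0.        , 516.94887664, 209.66080097],
       [  0.        ,   0.        ,   1.        ]]), 'R': array([[-7.20089969e-01,  6.93880228e-01, -8.16198952e-04],
       [ 3.82929891e-01,  3.96412705e-01, -8.34398985e-01],
       [-5.78649406e-01, -6.01154886e-01, -5.51160292e-01]]), 't': array([ 333.68608633, -109.13450636, 1730.6667526 ])}
side {'intrinsics': array([[448.19336035,   0.        , 277.00688924],
       [  0.        , 448.19336035, 212.53317656],
       [  0.        ,   0.        ,   1.        ]]), 'R': array([[ 0.79381792, -0.60769562,  0.02364605],
       [-0.37054423, -0.51413211, -0.77354066],
       [ 0.48223446,  0.60528853, -0.63330539]]), 't': array([-363.57132614,  205.84755295,  840.24256099])}
wrist {'intrinsics': array([[300.52326388,   0.        , 283.62218963],
       [  0.        , 300.52326388, 207.32493641],
       [  0.        ,   0.        ,   1.        ]]), 'R': array([[-9.99995331e-01,  1.77880045e-04,  3.05069019e-03],
       [ 1.08476706e-03,  9.53952414e-01,  2.99956023e-01],
       [-2.85685708e-03,  2.99957931e-01, -9.53948153e-01]]), 't': array([624.33445029, -37.74009815, 381.14242663])}
```

View pics/scene0.png

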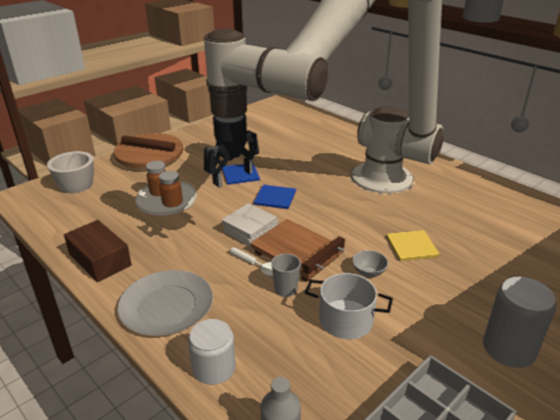

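View pics/side0.png

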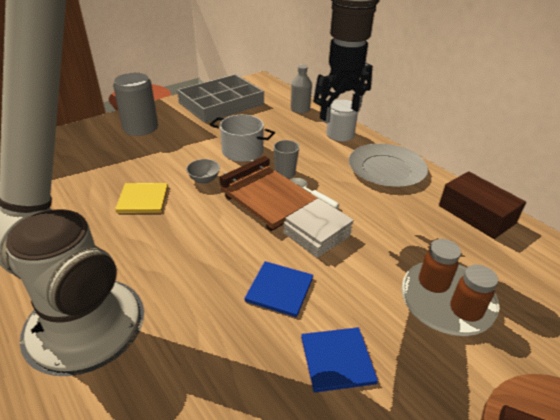

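View pics/wrist0.png

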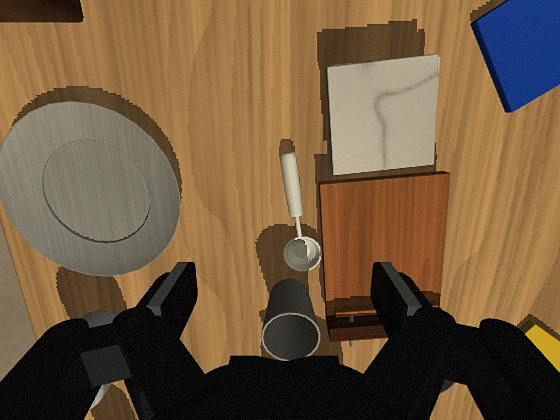

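Wrist view: white stack top at about (382,115), with stand (385,245) below it and the bar near (390,318). The spoon is at (295,210) and the tumbler at (292,330). The blue tile at (515,50) and the yellow one at (545,345) are look-alikes. The only white marble tile next to the stand is trivet_a. In the side view the stack is at (318,225), and the turntable with the jars is at (450,290).

```bash
cat > h.py <<'E'
import numpy as np,cv2
from bench import arm
def cast(p,uv,z):
    uv=np.atleast_2d(np.asarray(uv,float));K,R,t=p["intrinsics"],np.array(p["R"]),np.array(p["t"])
    c=-R.T@t; d=np.c_[(uv-K[:2,2])/[K[0,0],K[1,1]],np.ones(len(uv))]@R
    return c+d*((z-c[2])/d[:,2])[:,None]
def quad(mask,seed):
    n,l,st,ce=cv2.connectedComponentsWithStats(mask.astype(np.uint8)*255)
    m=(l==l[seed[1],seed[0]]).astype(np.uint8)
    c=max(cv2.findContours(m,cv2.RETR_EXTERNAL,cv2.CHAIN_APPROX_NONE)[0],key=cv2.contourArea)
    return m,c
E
cat > m.py <<'E'
from h import *
p=arm.camera_params("wrist");im=cv2.imread("pics/wrist0.png")
hsv=cv2.cvtColor(im,cv2.COLOR_BGR2HSV);H,S,V=cv2.split(hsv)
print("hsv tile",hsv[100,350],"stand",hsv[230,380],"board",hsv[300,220])
m,c=quad((S<70)&(V>95),(350,110))
m=cv2.morphologyEx(m,cv2.MORPH_CLOSE,np.ones((9,9)))
c=max(cv2.findContours(m,0,1)[0],key=cv2.contourArea)
q=cv2.approxPolyDP(c,8,True)[:,0];print("tile",q.tolist())
P=cast(p,q,48);print(P.round(1)[:,:2].tolist(),np.linalg.norm(P-np.roll(P,-1,0),axis=1).round(1),P.mean(0))
m,c=quad((H<12)&(S>110)&(V>60),(380,230))
q=cv2.approxPolyDP(c,6,True)[:,0];print("stand",q.tolist(),cast(p,q,34).round(1)[:,:2].tolist())
v=im.copy();cv2.drawContours(v,[c],-1,(0,255,0),1)
cv2.imwrite("pics/c1.png",cv2.resize(v[30:360,270:480],None,fx=1.8,fy=1.8,interpolation=cv2.INTER_CUBIC))
ps=arm.camera_params("side");print("jars(z0)",cast(ps,[[438,285],[470,315],[404,285]],10).round(0)[:,:2])
E
python3 m.py
```

```text
hsv tile [ 22  53 177] stand [ 13 181 135] board [ 16 140 153]
tile [[437, 54], [327, 67], [333, 174], [433, 163]]
[[474.5, -133.3], [581.7, -121.7], [570.5, -14.4], [462.5, -26.5]] [107.8 107.8 108.7 107.5] [522.28869642 -73.98530662  48.        ]
stand [[0, 0], [0, 419], [559, 419], [559, 0]] [[899.7, -182.9], [1054.1, 363.8], [204.8, 367.0], [356.3, -183.3]]
jars(z0) [[ 611. -344.]
 [ 597. -429.]
 [ 554. -302.]]
```

View pics/c1.png

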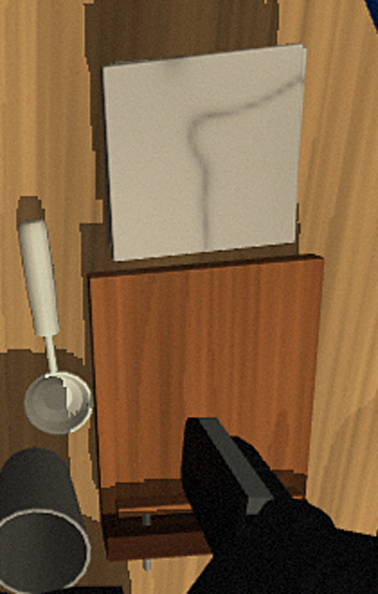

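Call:
servo_tool --rows '[[[40, 40, 24, 0, 0, 0, 0], [40, 82, 47, 0, 0, 0, -0.04], [40, 124, 70, 0, 0, 0, -0.08], [40, 165, 94, 0, 0, 0, -0.08], [40, 165, 94, 0, 0, 0, -0.08], [40, 165, 94, 0, 0, 0, -0.08]]]'

```text
clock: 0.9
position: [531.1, -164.9, 231.2]
ee_rot: [0.735, -0.678, -0.0, -0.0]
contact_force: [0.0, -0.3, -0.6]
gripper_width: 40.0
grasp_force: 0.0
```

```bash
python3 - <<'E'
from h import *
s=arm.read_state();p=arm.camera_params("wrist");im=arm.get_image("wrist")[:,:,::-1]
import pickle;pickle.dump((p,s),open("w1.pkl","wb"));cv2.imwrite("pics/wrist1.png",im)
print(s["position"],s["ee_rot"],s["contact_force"],s["gripper_width"],-p["R"].T@p["t"])
E
```

```text
[ 531.08640255 -164.93480259  231.23147991] [ 7.34685940e-01 -6.78407370e-01 -1.17817580e-05 -9.86647518e-05] [ 0.03703732 -0.34841122 -0.63360959] 40.02907362399851 [ 537.88385354 -243.18636807  373.89357258]
```

View pics/wrist1.png

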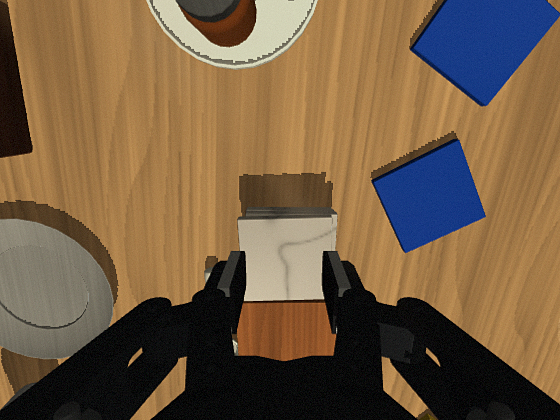

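The tile's back edge runs from (238,215) to (338,210), with the lower trivets showing behind it. The path down is clear, and the jars at (220,20) are far away. Next I fit the stand edges in wrist0.

```bash
cat > m2.py <<'E'
from h import *
import pickle
K0={'intrinsics':np.array([[300.52326388,0,283.62218963],[0,300.52326388,207.32493641],[0,0,1]]),'R':np.array([[-9.99995331e-01,1.77880045e-04,3.05069019e-03],[1.08476706e-03,9.53952414e-01,2.99956023e-01],[-2.85685708e-03,2.99957931e-01,-9.53948153e-01]]),'t':np.array([624.33445029,-37.74009815,381.14242663])}
def line(pts,p,z):
    P=cast(p,pts,z)[:,:2].astype(np.float32);v=cv2.fitLine(P,cv2.DIST_HUBER,0,.01,.01).ravel()
    n=np.array([-v[1],v[0]]);r=(P-v[2:])@n
    return v[2:],v[:2]*np.sign(v[np.argmax(abs(v[:2]))]),np.abs(r).mean()
def inter(a,b): 
    s=np.linalg.solve(np.c_[a[1],-b[1]],b[0]-a[0]);return a[0]+a[1]*s[0]
def edges(im,rng,lo,hi,vert,sgn,sub=True):
    # strongest signed grey step inside [lo,hi] (functions of the scan coordinate)
    g=cv2.GaussianBlur(im,(3,3),0).astype(float).sum(2);o=[]
    for k in rng:
        a,b=int(lo(k)),int(hi(k)); s=g[k,a:b] if vert else g[a:b,k]
        d=np.convolve(s,[1,1,-1,-1],'valid')*sgn;i=d.argmax()
        e=a+i+1.5
        o.append((e,k) if vert else (k,e))
    return np.array(o,float)
if __name__=="__main__":
    im=cv2.imread("pics/wrist0.png")
    f=line(edges(im,range(330,440),lambda k:178+(440-k)*.082-4,lambda k:178+(440-k)*.082+8,False,1),K0,34)
    r=line(edges(im,range(185,250),lambda k:443-(k-180)*.06-6,lambda k:450-(k-180)*.06+6,True,1),K0,34)
    l=line(edges(im,range(195,290),lambda k:316+(k-185)*.065,lambda k:328+(k-185)*.065,True,1),K0,34)
    for n,e in zip("frl",(f,r,l)):print(n,e[0].round(1),np.degrees(np.arctan2(e[1][1],e[1][0])).round(2),round(float(e[2]),2))
    A,B=inter(f,r),inter(f,l);print("corners",A,B,np.linalg.norm(A-B))
    # tile in wrist0
    t=[line(edges(im,range(340,430),lambda k:66-(k-327)*.115-6,lambda k:66-(k-327)*.115+7,False,1),K0,48),
       line(edges(im,range(340,425),lambda k:174-(k-333)*.11-6,lambda k:174-(k-333)*.11+7,False,-1),K0,48),
       line(edges(im,range(75,165),lambda k:327+(k-67)*.056-6,lambda k:327+(k-67)*.056+6,True,1),K0,48),
       line(edges(im,range(65,155),lambda k:438-(k-54)*.036-6,lambda k:439-(k-54)*.036+6,True,-1),K0,48)]
    for e in t:print("t",e[0].round(1),np.degrees(np.arctan2(e[1][1],e[1][0])).round(2),round(float(e[2]),2))
    C=np.array([inter(t[i],t[j]) for i,j in((0,2),(0,3),(1,3),(1,2))]);print(C.round(1).tolist(),np.linalg.norm(C-np.roll(C,-1,0),axis=1).round(1),C.mean(0).round(1))
E
python3 m2.py
```

```text
f [508.5  -5.2] 4.73 0.29
r [429.7  35.8] 95.18 0.3
l [575.8  78.2] 95.18 0.31
corners [433.9992   -11.352987] [582.82043      0.96737385] 149.33034
t [ 525.3 -128. ] 6.11 0.25
t [505.9 -20.5] 6.06 0.28
t [576.5 -71.2] 95.96 0.26
t [467.1 -77.4] 94.67 0.4
[[581.7999877929688, -122.0], [471.70001220703125, -133.6999969482422], [462.8999938964844, -25.100000381469727], [570.5, -13.600000381469727]] [110.7 109.1 108.3 108.9] [521.7 -73.6]
```

Call:
servo_tool --rows '[[[40, -0.8, 1.3, 50, 0, 0, -0.008], [40, -0.8, 1.3, 100, 0, 0, -0.008], [40, -0.8, 1.3, 150, 0, 0, -0.008], [40, -0.8, 1.3, 190, 0, 0, -0.008], [40, -0.8, 1.3, 215, 0, 0, -0.008], [40, -0.8, 1.3, 223, 0, 0, -0.008], [40, -0.8, 1.3, 226, 0, 0, -0.008], [40, -0.8, 1.3, 226, 0, 0, -0.008]]]'

```text
clock: 1.95
position: [530.5, -164.1, 6.2]
ee_rot: [0.738, -0.675, 0.001, -0.001]
contact_force: [-0.3, 0.4, 0.2]
gripper_width: 39.8
grasp_force: 0.0
```

Call:
servo_tool --rows '[[[40, 0, 0, 1, 0, 0, 0], [40, 0, 0, 2, 0, 0, 0], [40, 0, 0, 3, 0, 0, 0], [40, 0, 0, 3, 0, 0, 0]]]'

```text
clock: 2.45
position: [529.5, -164.3, 2.3]
ee_rot: [0.737, -0.675, -0.0, 0.0]
contact_force: [-0.8, -0.2, -0.2]
gripper_width: 40.1
grasp_force: 0.0
```

Call:
servo_tool --rows '[[[40, 0, 0, 1, 0, 0, 0], [40, 0, 0, 2, 0, 0, 0], [40, 0, 0, 2, 0, 0, 0]]]'

```text
clock: 2.82
position: [529.5, -164.3, 0.2]
ee_rot: [0.738, -0.675, -0.0, 0.0]
contact_force: [-0.1, -0.7, 0.5]
gripper_width: 40.2
grasp_force: 0.0
```

Call:
servo_tool --rows '[[[40, 0, 0, 0.7, 0, 0, 0], [40, 0, 0, 1.5, 0, 0, 0], [40, 0, 0, 1.5, 0, 0, 0]]]'

```text
clock: 3.2
position: [529.6, -164.3, -1.3]
ee_rot: [0.738, -0.675, -0.0, 0.0]
contact_force: [-0.4, -0.1, 0.4]
gripper_width: 40.0
grasp_force: 0.0
```

Call:
servo_tool --rows '[[[40, 0, 0, 0.7, 0, 0, 0], [40, 0, 0, 1.5, 0, 0, 0], [40, 0, 0, 1.5, 0, 0, 0]]]'

```text
clock: 3.58
position: [529.7, -164.3, -1.4]
ee_rot: [0.738, -0.675, 0.0, 0.0]
contact_force: [-2.1, 0.7, 7.8]
gripper_width: 40.3
grasp_force: 4.3
```

Call:
servo_tool --rows '[[[40, 0, 0, 0.7, 0, 0, 0], [40, 0, 0, 1.5, 0, 0, 0], [40, 0, 0, 1.5, 0, 0, 0]]]'

```text
clock: 3.95
position: [529.7, -164.3, -1.5]
ee_rot: [0.738, -0.675, 0.0, 0.0]
contact_force: [-5.2, 2.9, 18.5]
gripper_width: 39.9
grasp_force: 9.0
```

Call:
servo_tool --rows '[[[40, 0, 0, -10, 0, 0, 0], [40, 0, 0, -30, 0, 0, 0], [40, 0, 0, -43, 0, 0, 0], [40, -6, 0, -43, 0, 0, 0], [40, -12, 0, -43, 0, 0, 0], [40, -15, 0, -43, 0, 0, 0], [40, -15, 0, -43, 0, 0, 0]]]'

```text
clock: 4.82
position: [528.0, -149.0, 38.3]
ee_rot: [0.738, -0.675, -0.0, 0.0]
contact_force: [-0.3, 0.7, 1.0]
gripper_width: 40.1
grasp_force: 0.0
```

```bash
cat > bar.py <<'E'
from m2 import *
im=cv2.imread("pics/wrist0.png")
d=np.array([np.cos(np.radians(95.05)),np.sin(np.radians(95.05))]);n=np.array([-d[1],d[0]]);O=np.array([508.4,-5.2])+100*d
for z in(48,60):
  for u in (336,340,350,360):
    P=cast(K0,[[u,v] for v in range(300,335,2)],z)[:,:2]-O
    if z==48 and u in(340,360):print(u,[(v,round(float(x),1),im[v,u].tolist()) for v,x in zip(range(300,335,2),P@d)])
p=arm.camera_params("scene");s=cv2.imread("pics/scene0.png");q=arm.camera_params("side");t=cv2.imread("pics/side0.png")
a=cv2.resize(s[225:285,240:360],(800,400),interpolation=3);b=cv2.resize(t[145:225,205:325],(800,533),interpolation=3)
cv2.imwrite("pics/bar_scene.png",a);cv2.imwrite("pics/bar_side.png",b)
E
python3 bar.py;python3 -c "
from bench import arm;s=arm.read_state();print(s['position'],s['ee_rot'],s['contact_force'])"
```

```text
340 [(300, 46.5, [20, 36, 62]), (302, 49.4, [24, 39, 66]), (304, 52.4, [18, 38, 65]), (306, 55.3, [17, 35, 58]), (308, 58.3, [15, 32, 53]), (310, 61.3, [18, 31, 53]), (312, 64.3, [28, 57, 95]), (314, 67.3, [15, 31, 59]), (316, 70.3, [20, 42, 75]), (318, 73.3, [9, 10, 20]), (320, 76.4, [6, 18, 27]), (322, 79.5, [18, 19, 34]), (324, 82.6, [11, 14, 23]), (326, 85.6, [1, 11, 15]), (328, 88.8, [12, 23, 44]), (330, 91.9, [20, 34, 66]), (332, 95.0, [27, 38, 68]), (334, 98.2, [20, 30, 60])]
360 [(300, 48.8, [15, 34, 57]), (302, 51.7, [11, 26, 51]), (304, 54.7, [26, 41, 65]), (306, 57.6, [14, 27, 47]), (308, 60.6, [18, 32, 57]), (310, 63.6, [17, 34, 60]), (312, 66.6, [40, 87, 148]), (314, 69.6, [24, 44, 80]), (316, 72.6, [4, 7, 16]), (318, 75.7, [8, 11, 29]), (320, 78.7, [17, 19, 36]), (322, 81.8, [2, 15, 22]), (324, 84.9, [5, 12, 21]), (326, 88.0, [0, 7, 24]), (328, 91.1, [11, 29, 60]), (330, 94.3, [16, 30, 60]), (332, 97.4, [22, 31, 60]), (334, 100.6, [23, 36, 63])]
[ 528.00837917 -148.97668186   38.2782746 ] [ 7.37725435e-01 -6.75100619e-01 -4.28127382e-04  3.91926530e-04] [-0.27726696  0.70707948  0.99287904]
```

View pics/bar_side.png

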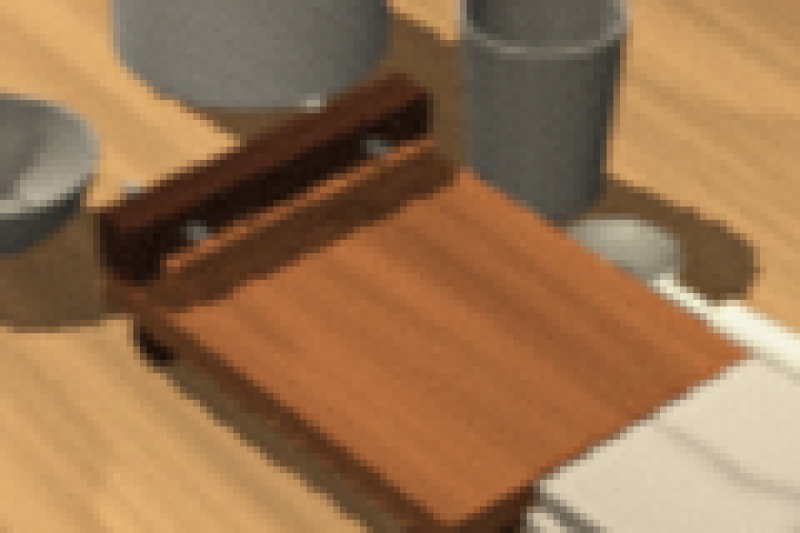

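The side crop shows the bar as a thin light-topped strip from (165,268) to (435,148), in front of the dark block. I cast its front top edge at z=48.

```bash
python3 - <<'E'
from m2 import *
d=np.array([np.cos(np.radians(95.05)),np.sin(np.radians(95.05))]);n=np.array([-d[1],d[0]]);O=np.array([508.4,-5.2])+100*d
f=lambda p,uv,z:[((x-O)@np.c_[d,n]).round(1).tolist() for x in cast(p,uv,z)[:,:2]]
q=arm.camera_params("side");c=lambda L:[[205+(a+.5)/6.667-.5,145+(b+.5)/6.667-.5] for a,b in L]
print("bar front top",f(q,c([[165,270],[300,210],[435,150]]),48))
print("block front top (x=80)",f(q,c([[108,235],[430,95]]),60))
print("stand -x corner (-100,+75)",f(q,c([[450,525]]),34))
print("wrist bar",f(K0,[[360,311],[340,311.5]],48))
t=np.array([528.0,-149.0])-O;print("tcp",t@d,t@n,"tile",(np.array([521.7,-73.6])-O)@d,(np.array([521.7,-73.6])-O)@n)
E
```

```text
bar front top [[65.4, 68.5], [62.8, 5.6], [60.2, -61.1]]
block front top (x=80) [[83.0, 80.7], [77.3, -73.5]]
stand -x corner (-100,+75) [[-99.7, 74.6]]
wrist bar [[65.1, -33.6], [63.5, -59.0]]
tcp -244.9670969834243 -6.865915248417446 tile -169.3052222646906 -7.227459224501859
```

Call:
servo_tool --rows '[[[40, -2, 0, 0, 0, 0, 0], [40, -4, 0, 0, 0, 0, 0], [40, -6, 0, 0, 0, 0, 0], [40, -8, 0, 0, 0, 0, 0], [40, -10, 0, 0, 0, 0, 0], [40, -12, 0, 0, 0, 0, 0]]]'

```text
clock: 5.58
position: [527.2, -137.5, 38.8]
ee_rot: [0.738, -0.675, 0.0, 0.0]
contact_force: [-0.3, -2.1, -0.6]
gripper_width: 40.1
grasp_force: 1.0
```

Call:
servo_tool --rows '[[[40, -2, 0, 0, 0, 0, 0], [40, -4, 0, 0, 0, 0, 0], [40, -7, 0, 0, 0, 0, 0], [40, -10, 0, 0, 0, 0, 0], [40, -13, 0, 0, 0, 0, 0], [40, -16, 0, 0, 0, 0, 0], [40, -19, 0, 0, 0, 0, 0], [40, -22, 0, 0, 0, 0, 0], [40, -25, 0, 0, 0, 0, 0], [40, -28, 0, 0, 0, 0, 0]]]'

```text
clock: 6.82
position: [524.8, -109.3, 38.8]
ee_rot: [0.738, -0.675, 0.0, 0.0]
contact_force: [1.0, -2.4, 0.1]
gripper_width: 39.9
grasp_force: 1.1
```

```bash
python3 - <<'E'
from bench import arm
import cv2,numpy as np
s=arm.read_state();a=arm.get_image("side")[:,:,::-1];w=arm.get_image("wrist")[:,:,::-1]
print(s["position"],s["contact_force"])
cv2.imwrite("pics/mid.png",np.hstack([cv2.resize(a[130:260,190:350],(480,390),interpolation=3),cv2.resize(w[150:350,200:360],(312,390),interpolation=3)]))
E
```

```text
[ 524.77452627 -109.29126816   38.82325423] [ 1.01853145 -2.39930395  0.10159808]
```

View pics/mid.png

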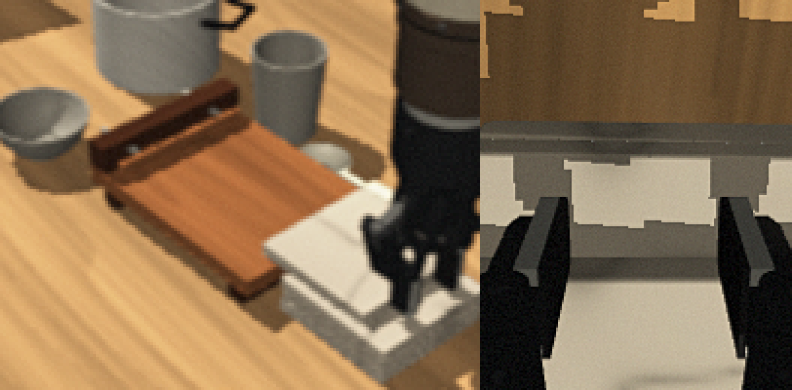

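The top tile alone has slid about 28 mm, is square to the fingers, and the lower trivets are unmoved. I keep going.

Call:
servo_tool --rows '[[[40, -4, 0, 0, 0, 0, 0], [40, -8, 0, 0, 0, 0, 0], [40, -12, 0, 0, 0, 0, 0], [40, -16, 0, 0, 0, 0, 0], [40, -20, 0, 0, 0, 0, 0], [40, -24, 0, 0, 0, 0, 0], [40, -28, 0, 0, 0, 0, 0], [40, -32, 0, 0, 0, 0, 0], [40, -36, 0, 0, 0, 0, 0], [40, -40, 0, 0, 0, 0, 0]]]'

```text
clock: 8.18
position: [521.4, -69.5, 39.0]
ee_rot: [0.738, -0.675, 0.0, -0.0]
contact_force: [1.1, -2.9, 2.0]
gripper_width: 39.9
grasp_force: 1.8
```

Call:
servo_tool --rows '[[[40, -4, 0, 0, 0, 0, 0], [40, -8, 0, 0, 0, 0, 0], [40, -12, 0, 0, 0, 0, 0], [40, -16, 0, 0, 0, 0, 0], [40, -20, 0, 0, 0, 0, 0], [40, -24, 0, 0, 0, 0, 0], [40, -28, 0, 0, 0, 0, 0], [40, -32, 0, 0, 0, 0, 0], [40, -36, 0, 0, 0, 0, 0], [40, -40, 0, 0, 0, 0, 0]]]'

```text
clock: 9.43
position: [517.4, -29.5, 38.5]
ee_rot: [0.737, -0.675, -0.0, 0.0]
contact_force: [0.4, -1.5, -0.7]
gripper_width: 40.0
grasp_force: 0.7
```

Call:
servo_tool --rows '[[[40, -4, 0, 0, 0, 0, 0], [40, -8, 0, 0, 0, 0, 0], [40, -12, 0, 0, 0, 0, 0], [40, -16, 0, 0, 0, 0, 0], [40, -20, 0, 0, 0, 0, 0], [40, -24, 0, 0, 0, 0, 0], [40, -27, 0, 0, 0, 0, 0], [40, -30, 0, 0, 0, 0, 0], [40, -32, 0, 0, 0, 0, 0], [40, -33, 0, 0, 0, 0, 0]]]'

```text
clock: 10.68
position: [514.9, 3.2, 38.8]
ee_rot: [0.738, -0.675, 0.0, 0.0]
contact_force: [1.1, -1.3, -1.1]
gripper_width: 40.1
grasp_force: 0.8
```

```bash
python3 - <<'E'
from m2 import *
d=np.array([np.cos(np.radians(95.05)),np.sin(np.radians(95.05))]);n=np.array([-d[1],d[0]]);O=np.array([508.4,-5.2])+100*d
s=arm.read_state();t=s["position"][:2]-O;print(t@d,t@n,s["contact_force"])
a=arm.get_image("side")[:,:,::-1]
cv2.imwrite("pics/late.png",cv2.resize(a[130:250,190:350],(800,600),interpolation=3))
E
```

```text
-92.2415080730532 -7.169145915978539 [ 1.12753242 -1.28240874 -1.06643101]
```

View pics/late.png

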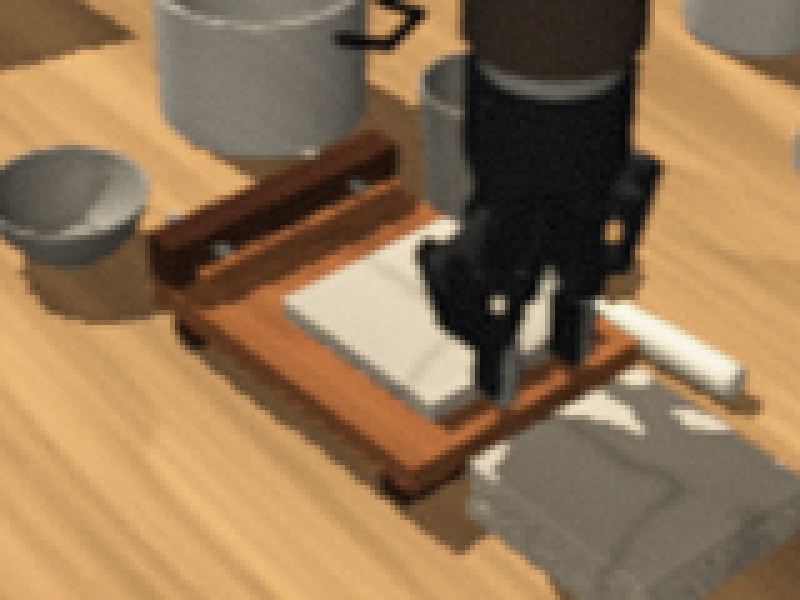

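The tile is flat on the stand and parallel to the bar. About 35 mm remain.

Call:
servo_tool --rows '[[[40, -3, 0, 0, 0, 0, 0], [40, -6, 0, 0, 0, 0, 0], [40, -9, 0, 0, 0, 0, 0], [40, -12, 0, 0, 0, 0, 0], [40, -15, 0, 0, 0, 0, 0], [40, -18, 0, 0, 0, 0, 0], [40, -20.5, 0, 0, 0, 0, 0], [40, -22.5, 0, 0, 0, 0, 0], [40, -24, 0, 0, 0, 0, 0], [40, -25, 0, 0, 0, 0, 0]]]'

```text
clock: 11.98
position: [512.7, 28.0, 38.8]
ee_rot: [0.738, -0.675, 0.0, 0.0]
contact_force: [-0.0, -1.6, -0.2]
gripper_width: 40.2
grasp_force: 1.0
```

```bash
python3 - <<'E'
from m2 import *
a=arm.get_image("side")[:,:,::-1];q=arm.camera_params("side");cv2.imwrite("pics/late2.png",cv2.resize(a[140:210,210:310],(800,560),interpolation=3))
E
```

```text
(no output)
```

View pics/late2.png

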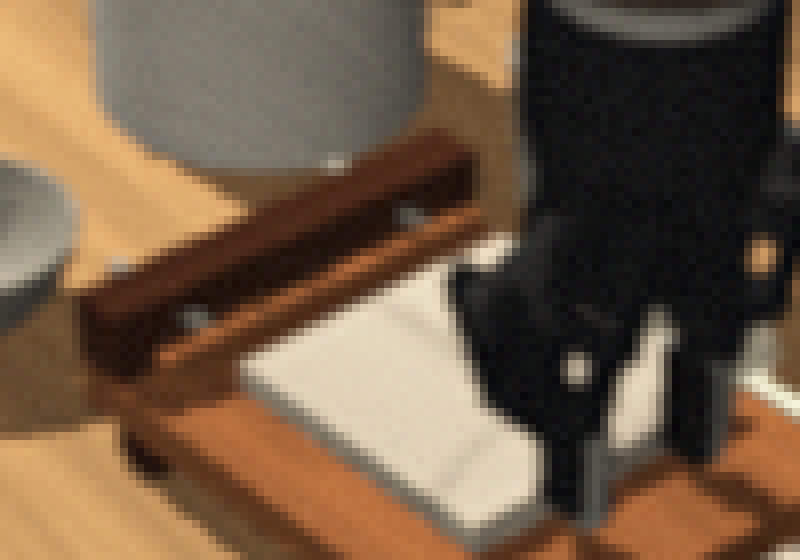

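There is a visible gap of about 9–11 mm between the tile's front corner (240,362) and the bar. I advance carefully.

Call:
servo_tool --rows '[[[40, -1, 0, 0, 0, 0, 0], [40, -2, 0, 0, 0, 0, 0], [40, -3, 0, 0, 0, 0, 0], [40, -4, 0, 0, 0, 0, 0], [40, -4.5, 0, 0, 0, 0, 0], [40, -5, 0, 0, 0, 0, 0]]]'

```text
clock: 12.78
position: [512.2, 33.0, 38.8]
ee_rot: [0.738, -0.675, 0.0, 0.0]
contact_force: [-0.0, -2.4, -0.8]
gripper_width: 40.0
grasp_force: 1.1
```

Call:
servo_tool --rows '[[[40, -0.4, 0, 0, 0, 0, 0], [40, -0.8, 0, 0, 0, 0, 0], [40, -1.2, 0, 0, 0, 0, 0]]]'

```text
clock: 13.15
position: [512.1, 34.2, 38.8]
ee_rot: [0.738, -0.675, -0.0, 0.0]
contact_force: [-0.4, -1.9, 0.1]
gripper_width: 39.6
grasp_force: 1.1
```

Call:
servo_tool --rows '[[[40, -0.4, 0, 0, 0, 0, 0], [40, -0.8, 0, 0, 0, 0, 0], [40, -1.2, 0, 0, 0, 0, 0]]]'

```text
clock: 13.52
position: [512.0, 35.3, 38.8]
ee_rot: [0.738, -0.675, 0.0, -0.0]
contact_force: [0.2, -1.9, 0.0]
gripper_width: 39.9
grasp_force: 1.1
```

Call:
servo_tool --rows '[[[40, -0.4, 0, 0, 0, 0, 0], [40, -0.8, 0, 0, 0, 0, 0], [40, -1.2, 0, 0, 0, 0, 0]]]'

```text
clock: 13.9
position: [511.9, 36.6, 38.8]
ee_rot: [0.738, -0.675, 0.0, -0.0]
contact_force: [-0.2, -2.0, 0.3]
gripper_width: 40.2
grasp_force: 1.1
```

Call:
servo_tool --rows '[[[40, -0.4, 0, 0, 0, 0, 0], [40, -0.8, 0, 0, 0, 0, 0], [40, -1.2, 0, 0, 0, 0, 0]]]'

```text
clock: 14.28
position: [511.8, 37.8, 38.8]
ee_rot: [0.738, -0.675, -0.0, 0.0]
contact_force: [0.4, -1.1, 0.3]
gripper_width: 40.0
grasp_force: 1.1
```

Call:
servo_tool --rows '[[[40, -0.4, 0, 0, 0, 0, 0], [40, -0.8, 0, 0, 0, 0, 0], [40, -1.2, 0, 0, 0, 0, 0]]]'

```text
clock: 14.65
position: [511.7, 38.9, 38.8]
ee_rot: [0.738, -0.675, -0.0, 0.0]
contact_force: [0.5, -3.0, -0.2]
gripper_width: 39.9
grasp_force: 1.1
```

Call:
servo_tool --rows '[[[40, -0.4, 0, 0, 0, 0, 0], [40, -0.8, 0, 0, 0, 0, 0], [40, -0.8, 0, 0, 0, 0, 0]]]'

```text
clock: 15.02
position: [511.6, 39.8, 38.8]
ee_rot: [0.738, -0.675, -0.0, -0.0]
contact_force: [-0.3, -2.1, -0.7]
gripper_width: 40.3
grasp_force: 1.0
```

Call:
servo_tool --rows '[[[40, -0.4, 0, 0, 0, 0, 0], [40, -0.8, 0, 0, 0, 0, 0], [40, -1.2, 0, 0, 0, 0, 0]]]'

```text
clock: 15.4
position: [511.5, 40.4, 38.8]
ee_rot: [0.738, -0.675, 0.0, 0.0]
contact_force: [1.1, -6.8, -0.5]
gripper_width: 40.1
grasp_force: 3.4
```

Call:
servo_tool --rows '[[[40, 0, 0, 0, 0, 0, 0], [40, 0, 0, 0, 0, 0, 0], [40, 0, 0, 0, 0, 0, 0], [40, 0, 0, 0, 0, 0, 0]]]'

```text
clock: 15.9
position: [511.5, 40.4, 38.8]
ee_rot: [0.738, -0.675, 0.0, 0.0]
contact_force: [1.6, -5.9, -0.5]
gripper_width: 39.9
grasp_force: 2.7
```

Call:
servo_tool --rows '[[[40, -0.3, 0, 0, 0, 0, 0], [40, -0.3, 0, 0, 0, 0, 0], [40, -0.3, 0, 0, 0, 0, 0], [40, -0.3, 0, 0, 0, 0, 0], [40, -0.3, 0, 0, 0, 0, 0]]]'

```text
clock: 16.52
position: [511.5, 40.3, 38.8]
ee_rot: [0.737, -0.675, 0.0, 0.001]
contact_force: [0.7, -6.7, 0.5]
gripper_width: 40.1
grasp_force: 3.4
```

Call:
servo_tool --rows '[[[40, 0.5, 0, 0, 0, 0, 0], [40, 1.5, 0, 0, 0, 0, 0], [40, 4, 0, 0, 0, 0, 0], [40, 9, 0, 0, 0, 0, 0], [40, 15, 0, 0, 0, 0, 0], [40, 15, 0, 0, 0, 0, 0], [40, 15, 0, -40, 0, 0, 0], [40, 15, 0, -90, 0, 0, 0], [40, 15, 0, -140, 0, 0, 0], [40, 15, 0, -140, 0, 0, 0]]]'

```text
clock: 17.77
position: [515.4, 27.0, 183.3]
ee_rot: [0.738, -0.675, 0.003, -0.004]
contact_force: [0.2, 0.1, -1.1]
gripper_width: 40.3
grasp_force: 0.0
```

```bash
python3 - <<'E'
from m2 import *
d=np.array([np.cos(np.radians(95.05)),np.sin(np.radians(95.05))]);n=np.array([-d[1],d[0]]);O=np.array([508.4,-5.2])+100*d
p=arm.camera_params("side");im=np.ascontiguousarray(arm.get_image("side")[:,:,::-1]);hsv=cv2.cvtColor(im,cv2.COLOR_BGR2HSV)
cv2.imwrite("pics/end.png",cv2.resize(im[130:250,190:350],(800,600),interpolation=3))
s=arm.read_state();print(s["position"],s["contact_force"])
E
```

```text
[513.57047298  26.6452475  180.62149664] [-0.6192633  -0.40349018  0.17929413]
```

View pics/end.png

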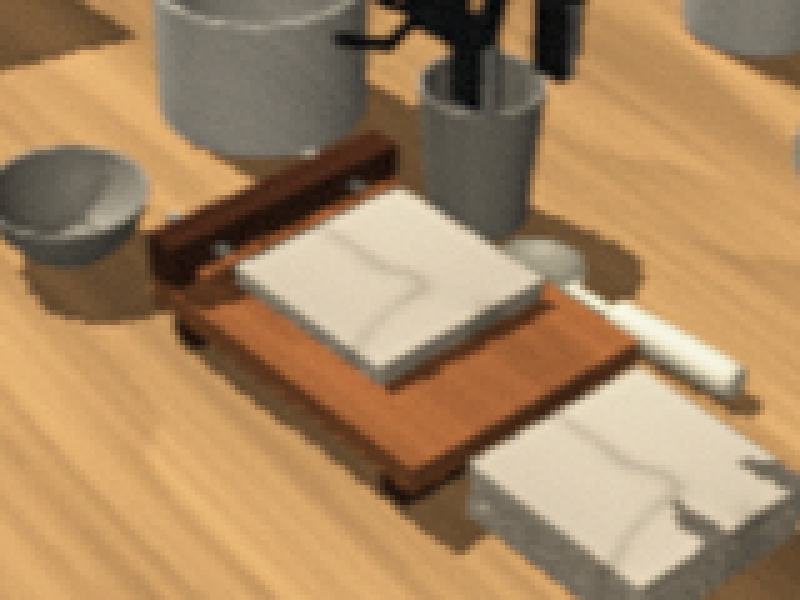

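The tile lies snug and parallel against the bar, corners at (237,272), (400,190), (543,283) and (380,368). The stack and bystanders look undisturbed. One numeric check, then I hand in.

```bash
python3 - <<'E'
from m2 import *
d=np.array([np.cos(np.radians(95.05)),np.sin(np.radians(95.05))]);n=np.array([-d[1],d[0]]);O=np.array([508.4,-5.2])+100*d
C=np.array([[237,272],[400,190],[543,283],[380,368]])/5+[190,130]
P=(cast(arm.camera_params("side"),C,46)[:,:2]-O)@np.c_[d,n];m=P.mean(0);print(P.round(1).tolist(),m)
if abs(m[1])<15 and -13<m[0]<18: print(arm.job_done())
E
```

```text
[[56.8, 50.0], [58.8, -60.5], [-49.1, -59.3], [-47.5, 47.2]] [ 4.75879235 -5.68146255]
the job is handed in; nothing more can be done
None
```

I slid the top trivet flat onto the stand, pressed it square against the stop bar with about 6–7 N at the wrist, released it and handed the job in; it looked snug in the last picture, but no verdict came back.

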